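# Sort the washed kit on the restaurant's prep counter

### The job

Sort the kit on the counter: stand both steel moulds side by side flat on the floor of the long steel tray, stack the two lidded tubs on the middle of the wooden board with the wide one below and the small one squarely on top of it, and stand the amber jar in the middle of the small square plastic tray. Set everything down upright, do not drop anything, and leave the pepper mill and the salt bowl where they are.

Things in the scene. Friction and masses are not known exactly. Their poses are not given: they have to be found in the camera images.
- round_mould: Loose round steel ring mould, a tube open at top and bottom: 52 mm outside diameter, wall 2.5 mm, 50 mm high. Origin: centre of its underside; z up when it stands upright.
- square_mould: Loose square steel mould, open at top and bottom: 52 x 52 mm outside, wall 3 mm, 50 mm high; its x and y axes are square to its sides. Origin: centre of its underside; z up when it stands upright.
- wide_tub: Loose wide lidded tub, white with a flat black lid: 64 mm diameter, straight sided, 45 mm high with the lid, rigid. Origin: centre of its underside; z up when it stands upright.
- small_tub: Loose small lidded tub, white with a flat black lid: 50 mm diameter, straight sided, 40 mm high with the lid, rigid. Origin: centre of its underside; z up when it stands upright.
- jar: Loose amber glass jar with a brass-coloured screw lid: 54 mm diameter, 70 mm high; it can be gripped anywhere along its side as a 54 mm cylinder. Origin: centre of its underside; z up when it stands upright.
- steel_tray: Long shallow steel tray, fixed to the counter: 170 mm along its x, 110 mm along its y, outer height 20 mm, walls and floor 3 mm thick, so the floor inside (164 x 104 mm) lies 3 mm above its origin. Origin: centre of its underside.
- wood_board: Square wooden board, fixed to the counter: 130 x 130 mm (along its x and y), 18 mm thick. Origin: centre of its underside, so its top lies 18 mm above the origin.
- jar_tray: Small square grey plastic tray, fixed to the counter: 100 x 100 mm (along its x and y), outer height 20 mm, walls and floor 4 mm thick, so the floor inside (92 x 92 mm) lies 4 mm above its origin. Origin: centre of its underside.
- pepper_mill: Loose dark wooden pepper mill, a bystander: 54 mm diameter at the foot, 130 mm tall, on the far side of the work. Origin: centre of its underside.
- salt_bowl: Loose blue ceramic salt bowl, a bystander: 84 mm diameter, 45 mm high, on the far side of the work. Origin: centre of its underside.
Things that resemble listed ones, but are neither listed nor needed, are in the scene too. There is more than one size of the wood_board; the one meant has the size given above.

How it is judged:
By the outcome, as a careful person would: the job done as asked, in the order asked, and still so for the second after the job is handed in, with the robot touching nothing.
It also fails if it takes over 128 s, if anything falls off the work surface, if the arm or the gripper's body presses on something with over 40 N, if the wrist force passes 120 N, or if a joint passes its speed limit or range.

### The arm

A 6-joint arm with a two-finger parallel gripper is mounted at the origin on the work surface. World frame = base frame: x ahead of the robot, y to its left, z up, the work surface at z = 0. Lengths are in m, angles in rad, forces in N, time in s.
With the tool pointing down it reaches from about 0.35 to 0.925 m from the base axis. Payload 6.4 kg.
Tool frame: the origin (TCP) lies at the very end of the fingers, on their centre line; the grasp point (between the pads) lies 19 mm behind it; z points along the fingers, y is the line along which they close (so a half turn about z gives the same grasp; the last joint's range is limited). The gripper opens to 85 mm and grips with 20 to 120 N. Pads are 22 mm wide; open, the fingers measure 114 mm over their backs; the gripper's body (76 mm by 85 mm) begins 54 mm behind the grasp point. The pads swing forward as they close: fully open they stand 13 mm farther back than shut.
Start: joints at [0.979, 0.245, 1.558, -0, 1.339, -0.174], TCP at [0.264, 0.594, 0.231] pointing down, gripper open.
Joint ranges: [-3.13, 3.13], [-1.02, 2.26], [0.13, 2.54], [-0.95, 4.09], [0.21, 2.88], [-2.74, 2.74]. Speed limits (rad/s): [2.57, 2.57, 3.14, 3.14, 3.14, 3.14].

### API

Orientations are given as a unit quaternion [x, y, z, w].
In Python, from workcell import manip, optics, finder gives the robot as it stands. The module is installed in compiled form; this text tells all that it offers.
- The arm moves only by the shell command python3 -m creep 'ROWS'. ROWS is JSON, one flat list of numbers, 5 for each row, row after row: the opening, from 0 (shut) to 1 (fully open), then the shift along the tool's x, y, z in cm, then the turn about the tool's z in degrees. In form: [grip, tx, ty, tz, roll, grip, tx, ty, tz, roll, ...]. A call has 1 to 10 rows; each row is the pose to reach, as a shift and turn from the pose commanded when the call began, along the tool's axes at that moment; what a row does not reach only later rows make up. A row lasts 1/10 s, in which the tool goes at most 50 mm and 8.59 degrees, less where a joint would pass 70% of its speed; a pose out of reach is approached as far as the arm can. A call with a gripper value outside its range is refused whole. The fingers move at their own pace and stop on an object; the grip force is fixed at half the most. Time passes only in rows, so rows that repeat a pose let the fingers close. It gives the time, the measured TCP pose, the force, the opening and the grip force at its end, in the units of the state.
- manip.get_obs(): the state, without advancing time (a new reading comes with each control period).
- optics.capture(name): name is "scene" or "top" or "wrist"; returns (picture, depth): 480x640x3 uint8, red, green, blue; 480x640 float32, m along the optical axis (not along the pixel's ray), 0 where there is no reading.
- optics.get_calibration(name): a dict with "mtx" (3x3 intrinsics, pixels), "k1" (the pictures are not rectified: a ray, as slopes to the right and down, at radius r is drawn at 1 + k1 r^2 times it, then the intrinsics apply), "R" (3x3) and "t" (3): a world point X has camera coordinates R X + t. Camera axes: x right, y down, z forward; pixel columns grow to the right and rows downward; lengths in m; the calibration is good to about 2 mm. A picture is of the moment at which its call begins: read the wrist's pose just before it. get_calibration takes no time and is no camera call; for the wrist camera it gives the pose at the moment of the call.
- manip.sign_off(): hands the job in; it is judged then, once.
Trained networks look in the newest picture that a camera, given by its name, has taken for a name from the list of things; names that differ only in an ending like _2 or _b are one class to them, and where a whole thing is asked for, a point or a joint stands for the part that bears it (a point fixed in the world has none). Each returns a list of dicts, best first, with "conf" (0 to 1); they miss things now and then, are a little off and sometimes report something else, mostly with a low value. They report only what shows in the picture. A call takes as long as a camera call. They do not tell look-alikes from the thing itself.
- finder.spot_in(camera, name): "location" ([x, y, z] in m, in the coordinates of the camera as it stood for that picture, good to about 4 mm: the middle of the surface that is visible of it).
- finder.trace(camera, name): "pixels" (480x640 bool, what is visible of it).
The state is a dict: "time_s": time; "q": joint angles; "joint_velocities": joint speeds; "tau": joint torques, N m; "position": TCP position; "ee_rot": TCP orientation; "force": force on the tool from outside, world axes, zero at the start; "moment": the same for the moment, N m; "opening": opening from 0.0 (shut) to 1.0 (fully open); "finger_force": force on a finger pad.
Only numpy, scipy, OpenCV 4.12 (cv2) and the standard library are available. Lean on these libraries where they do the work, as an engineer would, in place of code of your own. Each camera call takes 0.05 s, during which the arm holds its last target. There are 200 camera calls.

## Working session

There is one attempt and no reset: what is moved stays moved. The work goes in short steps, Python scripts to look and compute and a shell command to move; the robot and the scene stay as the last step left them, time stands still between calls to the robot, and variables do not carry over. Pictures are saved under pics/ and viewed, at most 14 in all, crops included, and the job is handed in when it is done.

```bash
mkdir -p pics
cat > h.py <<'E'
import numpy as np, cv2
from workcell import manip, optics, finder
from scipy.spatial.transform import Rotation as Ro
def cloud(cam, depth, mask=None, C=None):
    C = C or optics.get_calibration(cam)
    m = depth>0
    if mask is not None: m &= mask
    v,u = np.nonzero(m)
    K=np.array(C["mtx"],float); k1=C["k1"]
    p=cv2.undistortPoints(np.c_[u,v].astype(np.float32)[:,None],K,np.array([k1,0,0,0,0.]))[:,0]
    d=depth[v,u]
    X=np.c_[p*d[:,None],d]
    return (X-np.array(C["t"]).ravel())@np.array(C["R"]), np.c_[u,v]   # R^T(x-t)
def proj(cam,P,C=None):
    C=C or optics.get_calibration(cam)
    x=np.atleast_2d(P)@np.array(C["R"]).T+np.array(C["t"]).ravel()
    s=x[:,:2]/x[:,2:]; s=s*(1+C["k1"]*(s**2).sum(1,keepdims=True))
    K=np.array(C["mtx"]); return s@K[:2,:2].T+K[:2,2]
def toworld(cam,x):
    C=optics.get_calibration(cam); return (np.array(x)-np.array(C["t"]).ravel())@np.array(C["R"])
NAMES="round_mould square_mould wide_tub small_tub jar steel_tray wood_board jar_tray pepper_mill salt_bowl".split()
E
python3 - <<'E'
from h import *
o=manip.get_obs(); print(o["position"],o["ee_rot"],o["opening"],o["force"])
for c in("top","scene"):
    rgb,d=optics.capture(c); cv2.imwrite(f"pics/{c}0.png",rgb[...,::-1]); np.save(f"{c}0.npy",d)
    print(c)
    for n in NAMES:
        for r in finder.spot_in(c,n):
            w=toworld(c,r["location"]); print(n,round(r["conf"],2),w.round(3),proj(c,w)[0].round())
E
```

```text
[0.26340187 0.59361847 0.23016835] [ 2.07393594e-01  9.78257097e-01 -8.98580368e-04 -3.77616102e-04] 0.998704019841558 [0.00398979 0.12154422 0.66288468]
top
round_mould 0.68 [0.46  0.171 0.038] [228. 274.]
square_mould 0.48 [0.44  0.017 0.051] [283. 281.]
wide_tub 0.74 [0.592 0.162 0.046] [231. 227.]
wide_tub 0.65 [ 0.752 -0.258  0.02 ] [379. 171.]
small_tub 0.72 [ 0.597 -0.19   0.041] [356. 224.]
small_tub 0.28 [ 0.452 -0.146  0.07 ] [342. 276.]
jar 0.58 [ 0.454 -0.149  0.067] [343. 275.]
steel_tray 0.69 [0.486 0.328 0.004] [174. 266.]
wood_board 0.9 [ 0.5   -0.372  0.02 ] [421. 259.]
wood_board 0.63 [ 0.323 -0.322  0.014] [404. 322.]
wood_board 0.55 [ 0.468 -0.561  0.013] [488. 270.]
pepper_mill 0.74 [0.724 0.229 0.104] [203. 176.]
salt_bowl 0.67 [ 0.755 -0.258  0.022] [379. 170.]
scene
round_mould 0.69 [0.47  0.17  0.026] [428. 280.]
square_mould 0.86 [0.444 0.019 0.027] [384. 243.]
wide_tub 0.98 [0.609 0.173 0.045] [391. 308.]
wide_tub 0.19 [ 0.508 -0.351  0.016] [272. 196.]
small_tub 0.88 [ 0.604 -0.177  0.038] [284. 232.]
jar 0.66 [ 0.472 -0.138  0.05 ] [332. 213.]
steel_tray 0.8 [0.489 0.331 0.006] [487. 332.]
wood_board 0.91 [ 0.474 -0.546  0.013] [242. 168.]
wood_board 0.87 [ 0.512 -0.348  0.016] [271. 197.]
wood_board 0.8 [ 0.331 -0.315  0.015] [324. 179.]
jar_tray 0.84 [0.649 0.003 0.001] [320. 289.]
jar_tray 0.56 [0.491 0.333 0.004] [487. 334.]
jar_tray 0.26 [ 0.603 -0.179  0.037] [284. 232.]
pepper_mill 0.97 [0.748 0.244 0.079] [373. 359.]
salt_bowl 0.61 [ 0.746 -0.27   0.031] [217. 243.]
```

View pics/top0.png

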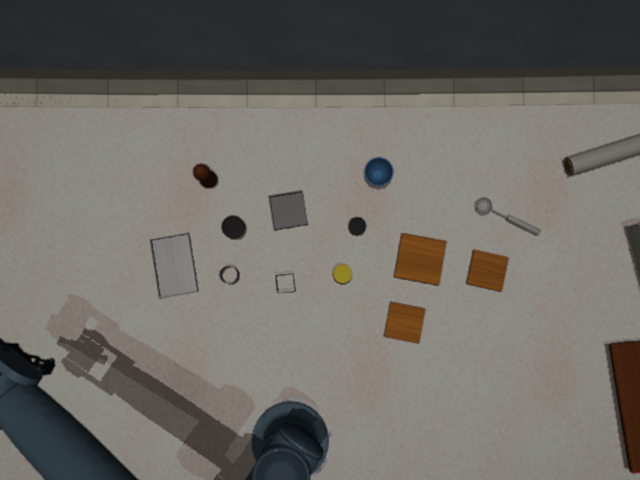

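View pics/scene0.png

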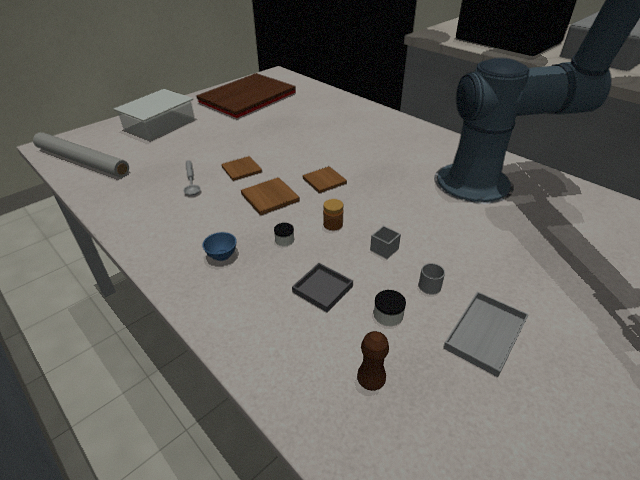

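Top view: moulds at (229,274) round and (285,282) square; wide tub (233,227), small tub (357,226), jar (343,273), steel tray (174,266), jar tray (288,210). The board has three candidates: A (421,259), B (404,322) and C (488,270). A looks largest, so I'll measure all three and crop in.

```bash
cat > m.py <<'E'
from h import *
E
python3 - <<'E'
from h import *
rgb,d=cv2.imread("pics/top0.png"),np.load("top0.npy")
P,uv=cloud("top",d)
C=optics.get_calibration("top"); print("cam",(-np.array(C["R"]).T@np.array(C["t"]).ravel()).round(3),np.array(C["mtx"])[0,0])
near=lambda c,r:np.hypot(*(P[:,:2]-c).T)<r
f=P[near((0.55,0.08),0.05)][:,2]; print("table z",np.median(f).round(4),f.std().round(4))
for n,c,r,zl,zh in [("A",(.5,-.37),.11,.010,.03),("B",(.323,-.322),.09,.008,.03),("C",(.468,-.561),.09,.008,.03),("steel",(.486,.328),.12,.0015,.04),("jartray",(.65,.003),.085,.0025,.03),
  ("round",(.46,.171),.05,.03,.08),("square",(.44,.017),.055,.03,.08),("wide",(.592,.165),.06,.03,.08),("small",(.597,-.19),.05,.03,.08),("jar",(.454,-.148),.05,.055,.1),("pepper",(.73,.235),.07,.1,.2),("salt",(.755,-.258),.07,.02,.08)]:
    s=near(c,r)&(P[:,2]>zl)&(P[:,2]<zh); Q=P[s]
    if len(Q)<5: print(n,len(Q)); continue
    rc=cv2.minAreaRect(Q[:,:2].astype(np.float32)*1000)
    print(n,len(Q),"mean",Q.mean(0).round(4),"zmed",np.median(Q[:,2]).round(4),"rect",np.round(rc[0]),np.round(rc[1]),round(rc[2],1))
crop=cv2.resize(rgb[225:350,370:520],None,fx=5,fy=4.8,interpolation=cv2.INTER_CUBIC)
cv2.imwrite("pics/boards.png",crop)
E
```

```text
cam [ 0.387 -0.098  1.698] 594.0869817899661
table z -0.001 0.0042
A 2019 mean [ 0.5002 -0.3688  0.0177] zmed 0.0175 rect [ 495. -377.] [153. 199.] 75.8
B 1219 mean [ 0.3214 -0.3217  0.014 ] zmed 0.0138 rect [ 325. -329.] [154. 162.] 8.7
C 1207 mean [ 0.4668 -0.5586  0.014 ] zmed 0.0137 rect [ 470. -561.] [152. 145.] 36.4
steel 2469 mean [0.4857 0.3302 0.0064] zmed 0.0047 rect [485. 329.] [235. 236.] 5.7
jartray 1107 mean [0.6468 0.0041 0.0083] zmed 0.0058 rect [651.   4.] [162. 162.] 20.4
round 89 mean [0.4604 0.169  0.0453] zmed 0.0472 rect [460. 169.] [50. 50.] 5.2
square 103 mean [0.436  0.0161 0.0478] zmed 0.0487 rect [436.  15.] [52. 53.] 4.9
wide 433 mean [0.5932 0.157  0.044 ] zmed 0.0441 rect [594. 157.] [63. 64.] 54.7
small 252 mean [ 0.5941 -0.1904  0.0396] zmed 0.0394 rect [ 594. -190.] [48. 49.] 90.0
jar 287 mean [ 0.4585 -0.1475  0.0694] zmed 0.0694 rect [ 459. -147.] [50. 49.] 89.6
pepper 235 mean [0.7323 0.23   0.1186] zmed 0.119 rect [735. 232.] [44. 44.] 31.0
salt 327 mean [ 0.7537 -0.2557  0.0353] zmed 0.0368 rect [ 748. -252.] [79. 82.] 89.9
```

View pics/boards.png

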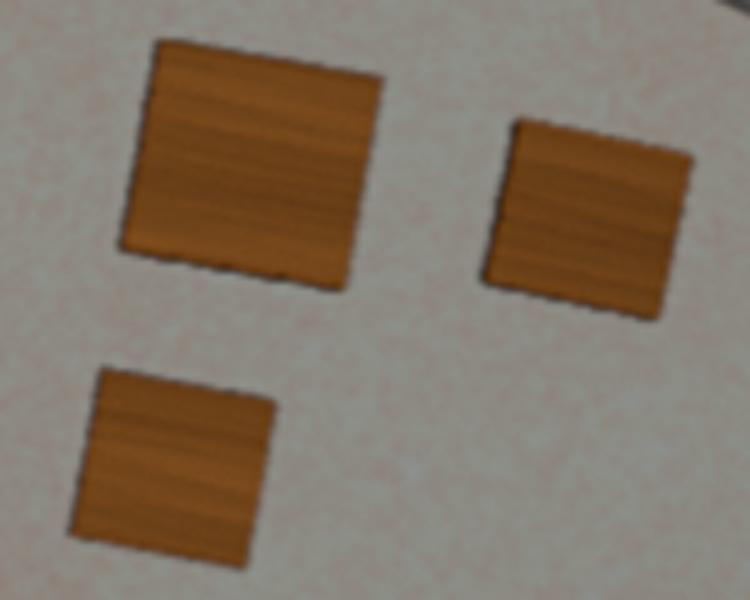

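Board A (421,259) is the one meant: its edges are about 130 mm and its top is at 17.5 mm. B (404,322) and C (488,270) are only about 100 mm across and 14 mm thick. First move: above the round mould.

```bash
python3 -m creep '[1,-2,-2,0,-3, 1,-6,-5,0,-7, 1,-10,-9,0,-12, 1,-14,-12,0,-17, 1,-18,-16,0,-22, 1,-22,-19,0,-26, 1,-26,-23,0,-30, 1,-30,-26,0,-33, 1,-33,-29,0,-33, 1,-35,-31,0,-33]'
cat >> h.py <<'E'
def pose():
    o=manip.get_obs(); R=Ro.from_quat(o["ee_rot"]).as_matrix(); return np.array(o["position"]),R,o
def yaw(R): return np.degrees(np.arctan2(R[1,1],R[0,1]))
def go(x,y,z,yy=None):
    p,R,o=pose(); s=R.T@(np.array([x,y,z])-p)*100
    t="" 
    if yy is not None:
        d=(yy-yaw(R)+90)%180-90; t=" roll %.1f"%(-d)
    print("shift cm",s.round(2),"yaw now %.1f"%yaw(R),t,"pos",p.round(4),"q",np.round(o["q"],2),"t",round(o["time_s"],1))
E
python3 - <<'E'
from h import *
go(.4604,.169,.23,98.8)
rgb,d=optics.capture("wrist"); cv2.imwrite("pics/w1.png",rgb[...,::-1]); np.save("w1.npy",d)
C=optics.get_calibration("wrist"); p,R,o=pose(); c=-np.array(C["R"]).T@np.array(C["t"]).ravel(); print("cam in tool",(R.T@(c-p)).round(3),(C["R"]@R).round(2),C["mtx"][0][0])
P,uv=cloud("wrist",d)
print(P.min(0).round(3),P.max(0).round(3))
for n in("round_mould","steel_tray","wide_tub","square_mould"):
    for r in finder.spot_in("wrist",n): print(n,round(r["conf"],2),toworld("wrist",r["location"]).round(4))
E
```

```text
time_s: 2.1
position: [0.4586, 0.1664, 0.2317]
ee_rot: [-0.078, 0.997, -0.0, 0.001]
force: [0.4, 0.4, -0.2]
opening: 1.003
finger_force: 0.0
shift cm [-0.21  0.23  0.17] yaw now 99.0  roll 0.2 pos [0.4586 0.1664 0.2317] q [ 0.12 -0.15  1.96 -0.    1.32 -1.61] t 2.1
cam in tool [ 0.066 -0.    -0.143] [[-0.    1.    0.  ]
 [-0.96 -0.   -0.26]
 [-0.26 -0.    0.96]] 404.51984006299557
[ 0.233 -0.166 -0.005] [0.864 0.572 0.333]
round_mould 0.72 [0.4742 0.1678 0.0378]
steel_tray 0.85 [0.4758 0.3348 0.0024]
wide_tub 0.78 [0.5842 0.1655 0.0448]
square_mould 0.76 [0.4373 0.0135 0.031 ]
```

View pics/w1.png

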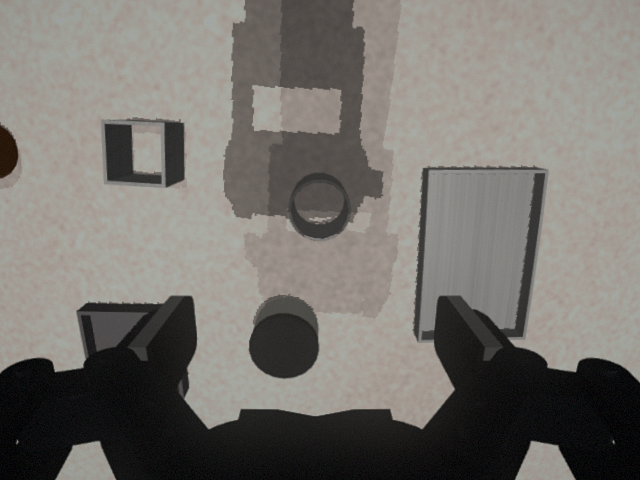

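The wrist view shows the round mould rim at (319,205), the square mould at (144,152), the steel tray's inner floor around (482,255) and the wide tub at (284,345). I'll measure the rims from the depth.

```bash
cat >> h.py <<'E'
def rim(P,c,r,zl,zh,box=None):
    Q=P[(np.hypot(*(P[:,:2]-c).T)<r)&(P[:,2]>zl)&(P[:,2]<zh)]
    if len(Q)<8: return None
    rc=cv2.minAreaRect(Q[:,:2].astype(np.float32)*1000); ce,_=cv2.minEnclosingCircle(Q[:,:2].astype(np.float32)*1000)
    return len(Q),"zmed",np.median(Q[:,2]).round(4),"mean",(Q[:,:2].mean(0)*1000).round(1),"rect",np.round(rc[0],1),np.round(rc[1],1),round(rc[2],1),"circ",np.round(ce,1)
E
python3 - <<'E'
from h import *
P,uv=cloud("wrist",np.load("w1.npy"))
t=P[(np.hypot(P[:,0]-.52,P[:,1]-.09)<.03)]; print("table",np.median(t[:,2]),t[:,2].std())
print("round",rim(P,(.46,.17),.045,.044,.056))
print("square",rim(P,(.438,.015),.05,.044,.056))
print("wide",rim(P,(.593,.16),.05,.04,.052))
print("steel",rim(P,(.482,.329),.125,.0145,.027))
# tray orientation by angle with robust fit: outline mask in the world
for n in ("steel_tray","square_mould","round_mould"):
    m=finder.trace("wrist",n)[0]["pixels"]; Q,_=cloud("wrist",np.load("w1.npy"),m)
    rc=cv2.minAreaRect(Q[:,:2].astype(np.float32)*1000); print(n,m.sum(),np.round(rc[0],1),np.round(rc[1],1),round(rc[2],1))
E
```

```text
table -0.0005622905020127341 0.0007631623618366895
round (676, 'zmed', np.float64(0.0492), 'mean', array([459.8, 172.5]), 'rect', array([458.9, 171.9]), array([50.8, 51. ]), 57.6, 'circ', array([458.9, 171.7]))
square (1296, 'zmed', np.float64(0.0492), 'mean', array([436.2,  16.9]), 'rect', array([436. ,  16.9]), array([52.2, 53.7]), 4.9, 'circ', array([436. ,  17.1]))
wide (3482, 'zmed', np.float64(0.0445), 'mean', array([591.3, 160.3]), 'rect', array([592.4, 160.5]), array([64.4, 64.1]), 2.2, 'circ', array([592.9, 160.1]))
steel (2365, 'zmed', np.float64(0.0192), 'mean', array([472.4, 331.4]), 'rect', array([488.3, 331.1]), array([171.2, 111.6]), 9.8, 'circ', array([487.9, 331.4]))
steel_tray 4001 [441.1   5.8] [61.9 80.1] 7.7
square_mould 3932 [440.4  18.1] [61.5 53.9] 5.2
round_mould 1740 [464.9 176.6] [55.7 65.7] 89.4
```

```bash
python3 -m creep '[1,-0.1,0.6,3,-0.8, 1,-0.1,0.6,7,-0.8, 1,-0.1,0.6,11,-0.8, 1,-0.1,0.6,15,-0.8, 1,-0.1,0.6,18,-0.8, 1,-0.1,0.6,20,-0.8, 1,-0.1,0.6,21,-0.8, 1,-0.1,0.6,22,-0.8, 1,-0.1,0.6,22,-0.8, 0.3,-0.1,0.6,22,-0.8]'
python3 -m creep '[0.3,0,0,0,0, 0.3,0,0,0,0, 0.3,0,0,0,0, 0.3,0,0,0,0, 0.3,0,0,0,0, 0.3,0,0,0,0]'
python3 -c "
from h import *
go(.5227,.3372,.017,99.8)"
```

```text
time_s: 3.5
position: [0.4586, 0.1752, 0.0121]
ee_rot: [-0.086, 0.996, 0.0, 0.001]
force: [-0.2, -0.1, 0.4]
opening: 0.857
finger_force: 0.0
time_s: 4.1
position: [0.4591, 0.175, 0.0128]
ee_rot: [-0.086, 0.996, 0.0, 0.001]
force: [-1.4, -0.3, 6.8]
opening: 0.595
finger_force: 62.1
shift cm [-9.04 14.89 -0.4 ] yaw now 99.9  roll 0.1 pos [0.4591 0.175  0.0128] q [ 0.13  0.21  2.07  0.    0.87 -1.61] t 4.1
```

```bash
python3 -m creep '[0.3,0,0,-2,0, 0.3,0,0,-4.5,0, 0.3,-1,1.5,-6,0, 0.3,-2.5,4,-6,0, 0.3,-4,6.7,-6,0, 0.3,-5.7,9.5,-6,0, 0.3,-7.3,12,-6,0, 0.3,-8.5,14,-6,0, 0.3,-9,14.9,-5,0, 0.3,-9,14.9,-3,0]'
python3 -m creep '[0.3,0,0,0,0, 0.3,0,0,0,0]'
python3 -c "
from h import *
go(.5227,.3372,.017,99.8)"
```

```text
time_s: 5.1
position: [0.5231, 0.3392, 0.0433]
ee_rot: [-0.087, 0.996, 0.001, 0.003]
force: [0.7, 1.0, -0.5]
opening: 0.59
finger_force: 62.6
time_s: 5.3
position: [0.5207, 0.3368, 0.0412]
ee_rot: [-0.086, 0.996, -0.0, -0.0]
force: [-1.2, 0.3, -1.9]
opening: 0.595
finger_force: 62.6
shift cm [-0.21  0.01  2.42] yaw now 99.9  roll 0.1 pos [0.5207 0.3368 0.0412] q [ 0.39  0.41  1.73  0.    1.   -1.35] t 5.3
```

```bash
python3 -m creep '[0.3,0,0,1,0, 0.3,0,0,1.7,0, 0.3,0,0,2.2,0, 0.3,0,0,2.3,0, 0.3,0,0,2.4,0, 0.3,0,0,2.4,0, 0.3,0,0,2.4,0]'
python3 -c "
from workcell import manip
for i in range(1): o=manip.get_obs(); print(o['position'],o['force'])"
```

```text
time_s: 6.0
position: [0.5213, 0.3372, 0.0176]
ee_rot: [-0.086, 0.996, 0.0, 0.0]
force: [-1.0, 0.1, -0.9]
opening: 0.594
finger_force: 62.6
[0.52129518 0.33716976 0.01760552] [-0.98074947  0.06846213 -0.9102328 ]
```

```bash
python3 -m creep '[0.3,0,0,0.1,0, 0.3,0,0,0.1,0]'; python3 -m creep '[0.3,0,0,0.1,0, 0.3,0,0,0.1,0]'
```

```text
time_s: 6.2
position: [0.521, 0.3371, 0.0163]
ee_rot: [-0.086, 0.996, -0.0, -0.0]
force: [0.8, -0.4, -1.0]
opening: 0.589
finger_force: 62.6
time_s: 6.4
position: [0.5212, 0.3371, 0.0159]
ee_rot: [-0.086, 0.996, -0.0, 0.0]
force: [-1.8, -0.9, 4.9]
opening: 0.597
finger_force: 63.0
```

```bash
python3 -m creep '[0.78,0,0,0,0, 0.78,0,0,0,0, 0.78,0,0,0,0, 0.78,0,0,-1,0, 0.78,0,0,-3,0, 0.78,0,0,-6,0, 1,0,0,-10,0, 1,1,-2,-12,0, 1,3,-6,-12,0, 1,4.5,-10,-12,0]'
python3 -m creep '[1,2,-4,0,0, 1,4,-8,0,0, 1,6,-12,0,0, 1,8,-16,0,2, 1,9,-19,0,5, 1,9.4,-20,0,5, 1,9.4,-20,0,5]'
python3 - <<'E'
from h import *
go(.436,.017,.0125,95)
rgb,d=optics.capture("wrist"); cv2.imwrite("pics/w2.png",rgb[...,::-1])
P,uv=cloud("wrist",d)
print("square",rim(P,(.438,.015),.05,.044,.056))
print("round",rim(P,(.522,.337),.05,.046,.060))
rgb,d=optics.capture("top"); cv2.imwrite("pics/t2.png",rgb[...,::-1])
P,uv=cloud("top",d); print("round",rim(P,(.522,.337),.05,.046,.060))
E
```

```text
time_s: 7.4
position: [0.4939, 0.2303, 0.1372]
ee_rot: [-0.087, 0.996, 0.0, 0.002]
force: [1.1, -0.1, -0.4]
opening: 1.003
finger_force: 0.0
time_s: 8.1
position: [0.4357, 0.0168, 0.1359]
ee_rot: [-0.042, 0.999, -0.0, 0.001]
force: [-0.4, 0.7, 0.3]
opening: 1.001
finger_force: 0.0
shift cm [-1.000e-02  2.000e-02  1.234e+01] yaw now 94.8  roll -0.2 pos [0.4357 0.0168 0.1359] q [-0.22 -0.16  2.16  0.    1.14 -1.88] t 8.1
square (2145, 'zmed', np.float64(0.0495), 'mean', array([436.9,  14.8]), 'rect', array([437.1,  14.9]), array([52.6, 51.8]), 5.1, 'circ', array([436.8,  15. ]))
round None
round (76, 'zmed', np.float64(0.0512), 'mean', array([521.4, 331.8]), 'rect', array([520.8, 335.4]), array([52.3, 47.8]), 89.5, 'circ', array([521.7, 335.9]))
```

```bash
python3 -m creep '[1,-0.1,-0.2,3,0, 1,-0.1,-0.2,6,0, 1,-0.1,-0.2,9,0, 1,-0.1,-0.2,11,0, 1,-0.1,-0.2,12.3,0, 1,-0.1,-0.2,12.3,0, 0.3,-0.1,-0.2,12.3,0, 0.3,-0.1,-0.2,12.3,0, 0.3,-0.1,-0.2,12.3,0, 0.3,-0.1,-0.2,12.3,0]'
python3 -m creep '[0.3,0,0,0,0, 0.3,0,0,0,0, 0.3,0,0,0,0, 0.3,0,0,0,0]'
python3 -c "
from h import *
go(.4537,.3252,.0165,99.8)"
```

```text
time_s: 9.2
position: [0.4379, 0.0157, 0.0136]
ee_rot: [-0.042, 0.999, -0.0, 0.001]
force: [-0.1, 2.0, 5.9]
opening: 0.601
finger_force: 62.9
time_s: 9.6
position: [0.438, 0.0157, 0.0135]
ee_rot: [-0.042, 0.999, -0.0, 0.001]
force: [-0.6, 1.8, 6.0]
opening: 0.604
finger_force: 63.1
shift cm [-4.19 30.7  -0.29] yaw now 94.9  roll -4.9 pos [0.438  0.0157 0.0135] q [-0.22  0.09  2.2   0.    0.85 -1.88] t 9.6
```

```bash
python3 -m creep '[0.3,0,0,-2,0, 0.3,0,0,-4.5,0, 0.3,0,1.5,-7,0, 0.3,-0.5,4,-7,0, 0.3,-1,7,-7,0, 0.3,-1.5,10.5,-7,-1, 0.3,-2,14,-7,-2, 0.3,-2.5,17.5,-7,-3, 0.3,-3,21,-7,-4, 0.3,-3.5,24,-7,-4.9]'
python3 -m creep '[0.3,-0.4,3,0,0, 0.3,-0.8,5.2,0,0, 0.3,-1.2,6.3,1,0, 0.3,-1.2,6.3,3,0, 0.3,-1.2,6.3,4.5,0, 0.3,-1.2,6.3,4.5,0, 0.3,-1.2,6.3,4.5,0]'
python3 -c "
from h import *
go(.4537,.3252,.0165,99.8)"
```

```text
time_s: 10.6
position: [0.4507, 0.2594, 0.0821]
ee_rot: [-0.086, 0.996, -0.0, -0.0]
force: [-0.1, -0.5, -1.1]
opening: 0.603
finger_force: 62.8
time_s: 11.3
position: [0.4521, 0.3216, 0.037]
ee_rot: [-0.085, 0.996, -0.0, -0.0]
force: [0.1, 0.0, -0.8]
opening: 0.603
finger_force: 62.8
shift cm [-0.22  0.33  2.05] yaw now 99.7  roll -0.1 pos [0.4521 0.3216 0.037 ] q [ 0.41  0.29  1.9  -0.    0.95 -1.33] t 11.3
```

```bash
python3 -m creep '[0.3,-0.2,0.3,0.5,0, 0.3,-0.2,0.3,1.2,0, 0.3,-0.2,0.3,1.8,0, 0.3,-0.2,0.3,2,0, 0.3,-0.2,0.3,2,0]'; python3 -m creep '[0.3,0,0,0.1,0, 0.3,0,0,0.1,0]'
```

```text
time_s: 11.8
position: [0.4537, 0.3252, 0.017]
ee_rot: [-0.085, 0.996, -0.0, -0.0]
force: [0.7, -0.1, -0.8]
opening: 0.6
finger_force: 63.0
time_s: 12.0
position: [0.454, 0.3254, 0.0166]
ee_rot: [-0.085, 0.996, 0.0, 0.0]
force: [-0.4, -0.3, 1.0]
opening: 0.598
finger_force: 63.0
```

```bash
python3 -m creep '[0.78,0,0,0,0, 0.78,0,0,0,0, 0.78,0,0,0,0, 0.78,0,0,-1,0, 0.78,0,0,-3,0, 0.78,0,0,-6,0, 1,0,0,-10,0, 1,-2,-3,-12.5,0, 1,-4.5,-7,-13,0, 1,-7,-11.5,-13,0]'
python3 -m creep '[1,-2,-3,0,0, 1,-3.4,-6,0,0, 1,-3.9,-7,0,0, 1,-3.9,-7.1,0,0, 1,-3.9,-7.1,0,0]'
python3 - <<'E'
from h import *
go(.5925,.1603,.012)
rgb,d=optics.capture("wrist"); cv2.imwrite("pics/w3.png",rgb[...,::-1])
P,uv=cloud("wrist",d)
print("wide",rim(P,(.5925,.1603),.05,.04,.052))
print("round",rim(P,(.522,.337),.042,.046,.060)); print("square",rim(P,(.4537,.3252),.042,.046,.060))
E
```

```text
time_s: 13.0
position: [0.5434, 0.2247, 0.1496]
ee_rot: [-0.086, 0.996, 0.0, 0.003]
force: [0.7, 1.5, -1.3]
opening: 1.006
finger_force: 0.0
time_s: 13.5
position: [0.5912, 0.1623, 0.1464]
ee_rot: [-0.085, 0.996, 0.0, -0.0]
force: [0.6, 0.4, -0.7]
opening: 0.999
finger_force: 0.0
shift cm [-0.1  -0.22 13.44] yaw now 99.8  pos [0.5912 0.1623 0.1464] q [ 0.08  0.25  1.72  0.    1.18 -1.66] t 13.5
wide (7987, 'zmed', np.float64(0.045), 'mean', array([592.6, 157.9]), 'rect', array([593.8, 158. ]), array([63.9, 64.3]), 81.6, 'circ', array([593.9, 158.1]))
round (1494, 'zmed', np.float64(0.0514), 'mean', array([523. , 329.9]), 'rect', array([521.5, 334.9]), array([52. , 48.6]), 20.9, 'circ', array([521.4, 336.5]))
square (1738, 'zmed', np.float64(0.0521), 'mean', array([455.8, 306.3]), 'rect', array([454.3, 318.4]), array([52.6, 41. ]), 10.0, 'circ', array([454.4, 318.7]))
```

View pics/w3.png

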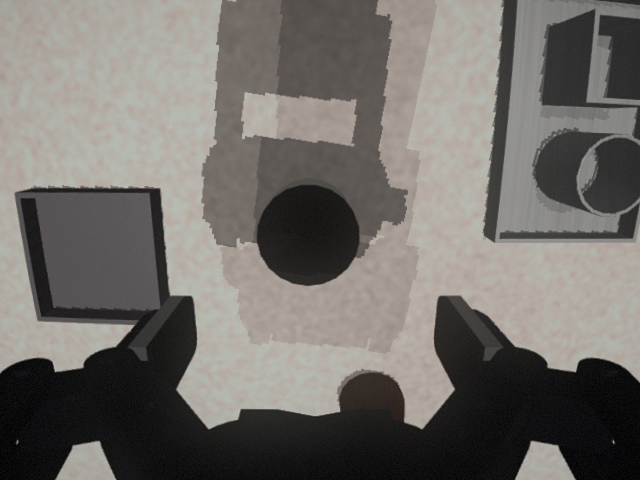

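Both moulds stand upright in the steel tray, at the right of the view. The wide tub is at (308,235), slightly left of the finger centre line. Now grip it.

```bash
python3 -m creep '[1,-0.2,-0.4,3,0, 1,-0.2,-0.4,6.5,0, 1,-0.2,-0.4,9.5,0, 1,-0.2,-0.4,12,0, 1,-0.2,-0.4,13.4,0, 1,-0.2,-0.4,13.4,0, 0.3,-0.2,-0.4,13.4,0, 0.3,-0.2,-0.4,13.4,0, 0.3,-0.2,-0.4,13.4,0, 0.3,-0.2,-0.4,13.4,0]'
python3 -m creep '[0.3,0,0,0,0, 0.3,0,0,0,0, 0.3,0,0,0,0]'
python3 - <<'E'
from h import *
go(.5,-.37,.035)
P,uv=cloud("top",np.load("top0.npy"))
m=(np.abs(P[:,0]-.5)<.11)&(np.abs(P[:,1]+.37)<.11)
bgr=cv2.imread("pics/top0.png"); C=optics.get_calibration("top")
hsv=cv2.cvtColor(bgr,cv2.COLOR_BGR2HSV); w=((hsv[...,1]>130)&(hsv[...,0]<20)).astype(np.uint8)
w[:235-10]=0; w[:, :385]=0; w[:,455:]=0; w[295:]=0
n,l,s,c=cv2.connectedComponentsWithStats(w); k=1+s[1:,4].argmax(); print(s[k],c[k])
v,u=np.nonzero(l==k)
K=np.array(C["mtx"]); p=cv2.undistortPoints(np.c_[u,v].astype(np.float32)[:,None],K,np.array([C["k1"],0,0,0,0.]))[:,0]
R=np.array(C["R"]); o=-R.T@np.array(C["t"]).ravel(); ray=np.c_[p,np.ones(len(p))]@R; X=o+ray*((.0175-o[2])/ray[:,2:])
rc=cv2.minAreaRect(X[:,:2].astype(np.float32)*1000); print(X.mean(0).round(4),rc)
E
```

```text
time_s: 14.55
position: [0.5962, 0.1583, 0.0146]
ee_rot: [-0.085, 0.996, 0.0, 0.002]
force: [-0.7, 1.3, 5.8]
opening: 0.729
finger_force: 66.6
time_s: 14.85
position: [0.5962, 0.1583, 0.0146]
ee_rot: [-0.085, 0.996, 0.0, 0.002]
force: [-0.1, 0.8, 7.1]
opening: 0.735
finger_force: 66.7
shift cm [ 18.43 -50.44  -2.11] yaw now 99.8  pos [0.5962 0.1583 0.0146] q [ 0.08  0.44  1.74  0.    0.95 -1.67] t 14.8
[ 394  234   52   51 1998] [419.77777778 258.8008008 ]
[ 0.5003 -0.3691  0.0175] ((500.34320068359375, -368.9084777832031), (126.70964050292969, 126.53074645996094), 78.79686737060547)
```

```bash
python3 -m creep '[0.3,0,0,-2,0, 0.3,0,0,-4.5,0, 0.3,0,0,-7.5,0, 0.3,0.4,-1,-10.5,1, 0.3,1.1,-3,-12.5,3, 0.3,2.2,-6,-13,6, 0.3,3.5,-9.5,-13,10, 0.3,4.9,-13.5,-13,15, 0.3,6.4,-17.5,-13,20, 0.3,7.8,-21.5,-13,25]'
python3 -c "
from h import *
go(.5003,-.369,.13,55)"
```

```text
time_s: 15.85
position: [0.5531, -0.0685, 0.1423]
ee_rot: [0.134, 0.991, -0.0, -0.0]
force: [1.0, -0.8, -1.9]
opening: 0.732
finger_force: 65.9
shift cm [ -2.9  -30.37   1.23] yaw now 74.6  roll 19.6 pos [ 0.5531 -0.0685  0.1423] q [-0.33  0.13  1.86 -0.    1.15 -1.63] t 15.8
```

```bash
python3 -m creep '[0.3,-0.4,-4,0,3, 0.3,-0.8,-8,0,6, 0.3,-1.2,-12,0,9, 0.3,-1.6,-16,0,12, 0.3,-2,-20,0,15, 0.3,-2.4,-24,0,18, 0.3,-2.7,-27.5,0,20, 0.3,-2.9,-29.5,0,20, 0.3,-2.9,-30.3,0,20, 0.3,-2.9,-30.3,0,20]'
python3 - <<'E'
from h import *
go(.5003,-.369,.0325)
rgb,d=optics.capture("wrist"); cv2.imwrite("pics/w4.png",rgb[...,::-1]);np.save("w4.npy",d)
P,uv=cloud("wrist",d)
hsv=cv2.cvtColor(rgb,cv2.COLOR_RGB2HSV)
for r in finder.trace("wrist","wood_board"):
    Q,_=cloud("wrist",d,r["pixels"]); rc=cv2.minAreaRect(Q[:,:2].astype(np.float32)*1000); print(round(r["conf"],2),r["pixels"].sum(),Q.mean(0).round(3),rc)
print("board",rim(P,(.5,-.369),.11,.012,.025)); print("tub in hand",rim(P,(.5,-.369),.09,.08,.2))
p,R,o=pose(); Q=P[(np.hypot(*(P[:,:2]-p[:2]).T)<.06)&(P[:,2]>.09)]; print(np.percentile((Q-p)@R,[1,50,99],axis=0).round(4))
E
```

```text
time_s: 16.85
position: [0.5022, -0.367, 0.142]
ee_rot: [0.303, 0.953, 0.0, -0.0]
force: [0.1, -0.1, -2.2]
opening: 0.733
finger_force: 65.9
shift cm [ 0.03 -0.28 10.95] yaw now 54.7  pos [ 0.5022 -0.367   0.142 ] q [-0.81  0.27  1.7   0.    1.17 -1.77] t 16.9
0.93 6138 [ 0.358 -0.346  0.013] ((365.9158935546875, -342.2674255371094), (114.62862396240234, 42.3342399597168), 53.52641296386719)
0.7 20758 [ 0.481 -0.353  0.018] ((501.3676452636719, -368.6596984863281), (131.95750427246094, 129.6166229248047), 78.06517028808594)
0.55 10980 [ 0.456 -0.547  0.013] ((471.4830017089844, -510.1744384765625), (219.79092407226562, 81.68824768066406), 73.02477264404297)
board (20843, 'zmed', np.float64(0.0178), 'mean', array([ 480.6, -353.9]), 'rect', array([ 502.2, -369.7]), array([130.5, 129.7]), 79.2, 'circ', array([ 502.4, -369.2]))
tub in hand (42619, 'zmed', np.float64(0.1726), 'mean', array([ 496.3, -361.9]), 'rect', array([ 498.5, -366.3]), array([121.2,  63.3]), 36.1, 'circ', array([ 501.6, -365.5]))
[[-0.0224 -0.0575 -0.0986]
 [ 0.0103 -0.     -0.0608]
 [ 0.0326  0.0575 -0.0006]]
```

View pics/w4.png

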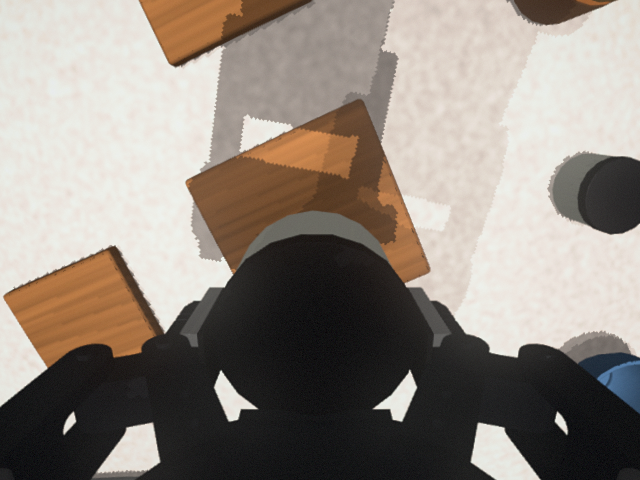

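Board A under the hand has its centre at about (305,200) in the view, and the tub in hand sits level at (318,320). Lower it.

```bash
python3 -m creep '[0.3,-0.3,-0.2,2,0, 0.3,-0.3,-0.2,5,0, 0.3,-0.3,-0.2,7.5,0, 0.3,-0.3,-0.2,9.3,0, 0.3,-0.3,-0.2,10.2,0, 0.3,-0.3,-0.2,10.7,0, 0.3,-0.3,-0.2,10.7,0, 0.3,-0.3,-0.2,10.7,0]'; python3 -m creep '[0.3,0,0,0.1,0, 0.3,0,0,0.1,0]'
```

```text
time_s: 17.75
position: [0.5045, -0.3708, 0.0365]
ee_rot: [0.302, 0.953, -0.0, 0.001]
force: [0.5, -0.3, -1.6]
opening: 0.736
finger_force: 66.0
time_s: 17.95
position: [0.504, -0.3708, 0.035]
ee_rot: [0.303, 0.953, -0.0, 0.001]
force: [-0.3, 0.8, -2.4]
opening: 0.73
finger_force: 66.0
```

```bash
python3 -m creep '[0.3,0,0,0.1,0, 0.3,0,0,0.1,0]'; python3 -m creep '[0.3,0,0,0.1,0, 0.3,0,0,0.1,0]'; python3 -c "
from h import *
go(.594,-.1904,.1)"
```

```text
time_s: 18.15
position: [0.5036, -0.3705, 0.0333]
ee_rot: [0.303, 0.953, -0.0, 0.0]
force: [-0.2, -0.6, -2.0]
opening: 0.732
finger_force: 66.0
time_s: 18.35
position: [0.5038, -0.3706, 0.0326]
ee_rot: [0.303, 0.953, -0.0, 0.0]
force: [-0.6, 0.9, 1.7]
opening: 0.729
finger_force: 66.6
shift cm [ 3.03 19.92 -6.74] yaw now 54.8  pos [ 0.5038 -0.3706  0.0326] q [-0.82  0.43  1.72 -0.    0.99 -1.77] t 18.4
```

```bash
python3 -m creep '[0.95,0,0,0,0, 0.95,0,0,0,0, 0.95,0,0,0,0, 0.95,0,0,-1,0, 1,0,0,-3,0, 1,0,0,-6,0, 1,0,0,-10,0, 1,0.4,2.5,-11,0, 1,1,6.5,-11,0, 1,1.6,10.5,-11,0]'
python3 -m creep '[1,0.6,4,0,0, 1,1.2,7.5,0,0, 1,1.4,9,0,0, 1,1.4,9.4,0,0, 1,1.4,9.4,0,0]'
python3 - <<'E'
from h import *
go(.594,-.1904,.012)
rgb,d=optics.capture("wrist"); cv2.imwrite("pics/w5.png",rgb[...,::-1]);np.save("w5.npy",d)
P,uv=cloud("wrist",d)
print("small",rim(P,(.594,-.1904),.045,.034,.048)); print("wide",rim(P,(.5018,-.3695),.045,.055,.075)); print("jar",rim(P,(.4585,-.1475),.04,.06,.08)) 
rgb,d=optics.capture("top"); P,uv=cloud("top",d); print("top wide",rim(P,(.5018,-.3695),.045,.055,.075)); print("top jar",rim(P,(.4585,-.1475),.04,.06,.08))
E
```

```text
time_s: 19.35
position: [0.5521, -0.2752, 0.1443]
ee_rot: [0.303, 0.953, -0.0, 0.001]
force: [0.4, 0.2, 0.4]
opening: 0.999
finger_force: 0.0
time_s: 19.85
position: [0.5941, -0.1911, 0.1426]
ee_rot: [0.303, 0.953, -0.0, 0.0]
force: [-0.4, -0.2, 0.4]
opening: 1.001
finger_force: 0.0
shift cm [ 0.06  0.06 13.06] yaw now 54.8  pos [ 0.5941 -0.1911  0.1426] q [-0.49  0.28  1.69 -0.    1.17 -1.45] t 19.9
small (4908, 'zmed', np.float64(0.0399), 'mean', array([ 594.6, -191.1]), 'rect', array([ 595.4, -191.4]), array([50.1, 50.3]), 8.5, 'circ', array([ 595.5, -191.5]))
wide (4193, 'zmed', np.float64(0.0628), 'mean', array([ 511.2, -357.1]), 'rect', array([ 512.8, -359.2]), array([35.9, 65.7]), 45.1, 'circ', array([ 503.2, -368.8]))
jar (3284, 'zmed', np.float64(0.0696), 'mean', array([ 473.1, -156.9]), 'rect', array([ 473.2, -157.9]), array([50.9, 19.9]), 55.3, 'circ', array([ 465.1, -152.2]))
top wide (426, 'zmed', np.float64(0.0626), 'mean', array([ 500.9, -367.9]), 'rect', array([ 501. , -367.5]), array([61.3, 63.9]), 84.0, 'circ', array([ 500.2, -369. ]))
top jar None
```

```bash
python3 -m creep '[1,-0.1,0,3,0, 1,-0.1,0,6.5,0, 1,-0.1,0,9.5,0, 1,-0.1,0,12,0, 1,-0.1,0,13.2,0, 1,-0.1,0,13.2,0, 0.3,-0.1,0,13.2,0, 0.3,-0.1,0,13.2,0, 0.3,-0.1,0,13.2,0, 0.3,-0.1,0,13.2,0]'
python3 -m creep '[0.3,0,0,0,0, 0.3,0,0,0,0, 0.3,0,0,0,0]'
python3 -c "
from h import *
go(.503,-.369,.11)"
```

```text
time_s: 20.95
position: [0.5964, -0.1921, 0.0125]
ee_rot: [0.303, 0.953, -0.0, 0.002]
force: [-0.0, -0.3, 6.6]
opening: 0.563
finger_force: 62.6
time_s: 21.25
position: [0.5964, -0.1921, 0.0125]
ee_rot: [0.303, 0.953, -0.0, 0.002]
force: [-0.7, -0.7, 6.6]
opening: 0.572
finger_force: 62.6
shift cm [ -2.62 -19.84  -9.74] yaw now 54.8  pos [ 0.5964 -0.1921  0.0125] q [-0.49  0.47  1.72 -0.    0.95 -1.45] t 21.2
```

```bash
python3 -m creep '[0.3,0,0,-2,0, 0.3,0,0,-4.5,0, 0.3,0,0,-7.5,0, 0.3,-0.5,-1,-10.5,0, 0.3,-2,-4,-13,0, 0.3,-4,-8,-14,0, 0.3,-6,-12,-14,0, 0.3,-8,-16,-14,0, 0.3,-9.2,-19,-14,0, 0.3,-9.6,-19.8,-14,0]'
python3 -m creep '[0.3,0,0,0,0, 0.3,0,0,0,0]'
python3 - <<'E'
from h import *
go(.5025,-.3692,.0755)
rgb,d=optics.capture("wrist"); cv2.imwrite("pics/w6.png",rgb[...,::-1]);np.save("w6.npy",d)
P,uv=cloud("wrist",d)
print("wide",rim(P,(.5025,-.3695),.045,.057,.07)); print("board",rim(P,(.5018,-.3695),.11,.012,.025))
E
```

```text
time_s: 22.25
position: [0.5576, -0.4115, 0.1503]
ee_rot: [0.304, 0.953, -0.0, 0.0]
force: [-0.4, -0.0, -1.7]
opening: 0.568
finger_force: 62.2
time_s: 22.45
position: [0.5592, -0.407, 0.15]
ee_rot: [0.302, 0.953, 0.0, -0.0]
force: [0.8, 0.1, -1.8]
opening: 0.566
finger_force: 62.2
shift cm [ 6.8  -0.18  7.45] yaw now 54.8  pos [ 0.5592 -0.407   0.15  ] q [-0.79  0.41  1.5   0.    1.23 -1.75] t 22.4
wide (10934, 'zmed', np.float64(0.0631), 'mean', array([ 502.1, -369.1]), 'rect', array([ 502.6, -369.4]), array([64.7, 64. ]), 22.9, 'circ', array([ 502.7, -369.4]))
board (27196, 'zmed', np.float64(0.0179), 'mean', array([ 499.8, -369. ]), 'rect', array([ 502.3, -370.3]), array([130.5, 131.1]), 79.1, 'circ', array([ 502.6, -370.3]))
```

View pics/w6.png

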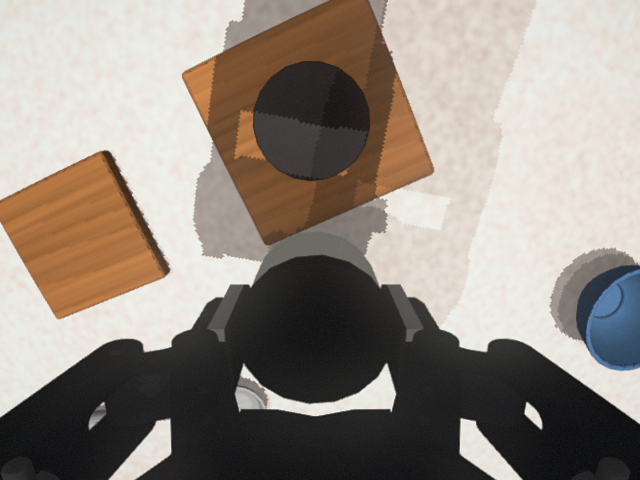

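The wide tub, at (311,120), sits in the middle of the board. Now put the small tub on it.

```bash
python3 -m creep '[0.3,2,0,0,0, 0.3,4.5,-0.1,0,0, 0.3,6.2,-0.2,0.5,0, 0.3,6.7,-0.2,2,0, 0.3,6.7,-0.2,4,0, 0.3,6.7,-0.2,5.5,0, 0.3,6.7,-0.2,6.5,0, 0.3,6.7,-0.2,7,0, 0.3,6.7,-0.2,7,0, 0.3,6.7,-0.2,7,0]'; python3 -m creep '[0.3,0,0,0.1,0, 0.3,0,0,0.1,0]'; python3 -c "
from h import *
go(.5035,-.370,.0755)"
```

```text
time_s: 23.5
position: [0.5036, -0.3716, 0.0808]
ee_rot: [0.303, 0.953, -0.0, 0.0]
force: [0.2, -0.4, -1.0]
opening: 0.567
finger_force: 62.2
time_s: 23.7
position: [0.5034, -0.3716, 0.0799]
ee_rot: [0.303, 0.953, -0.0, 0.0]
force: [-0.8, -0.2, -1.7]
opening: 0.563
finger_force: 62.2
shift cm [0.08 0.14 0.44] yaw now 54.8  pos [ 0.5034 -0.3716  0.0799] q [-0.82  0.36  1.71 -0.    1.07 -1.77] t 23.7
```

```bash
python3 -m creep '[0.3,0.1,0.1,0.2,0, 0.3,0.1,0.1,0.3,0, 0.3,0.1,0.1,0.3,0]'; python3 -m creep '[0.3,0,0,0.1,0, 0.3,0,0,0.1,0]'
```

```text
time_s: 24.0
position: [0.5027, -0.3697, 0.0761]
ee_rot: [0.303, 0.953, 0.0, -0.0]
force: [0.3, 0.2, -1.3]
opening: 0.566
finger_force: 62.2
time_s: 24.2
position: [0.503, -0.37, 0.0756]
ee_rot: [0.303, 0.953, -0.0, 0.0]
force: [-0.0, 0.9, 0.8]
opening: 0.563
finger_force: 62.3
```

```bash
python3 -m creep '[0.78,0,0,0,0, 0.78,0,0,0,0, 0.78,0,0,0,0, 0.78,0,0,-0.5,0, 0.78,0,0,-2,0, 0.9,0,0,-5,0, 1,0,0,-8,0, 1,2,2,-9,0, 1,5,5,-9,0, 1,8,7.6,-9,0]'
python3 -m creep '[1,3,2.9,0,0, 1,6,5.7,0,0, 1,8,7.5,0,0, 1,8.5,8,0,0, 1,8.5,8,0,0]'
python3 - <<'E'
from h import *
go(.4585,-.1475,.02)
rgb,d=optics.capture("wrist"); cv2.imwrite("pics/w7.png",rgb[...,::-1]);np.save("w7.npy",d)
P,uv=cloud("wrist",d)
print("jar",rim(P,(.4585,-.1475),.045,.06,.08)); print("small",rim(P,(.503,-.3695),.045,.095,.112));print("tray",rim(P,(.65,.004),.085,.014,.026))
rgb,d=optics.capture("top"); P,uv=cloud("top",d); print("top small",rim(P,(.5018,-.3695),.045,.095,.112)); print("top wide/board",rim(P,(.5018,-.3695),.045,.055,.075))
E
```

```text
time_s: 25.2
position: [0.4818, -0.2611, 0.1675]
ee_rot: [0.303, 0.953, -0.001, 0.002]
force: [-0.5, 0.4, -0.1]
opening: 0.995
finger_force: 0.0
time_s: 25.7
position: [0.4585, -0.147, 0.1665]
ee_rot: [0.302, 0.953, -0.0, 0.001]
force: [-0.3, -0.3, 0.1]
opening: 0.998
finger_force: 0.0
shift cm [ 1.000e-02 -4.000e-02  1.465e+01] yaw now 54.8  pos [ 0.4585 -0.147   0.1665] q [-0.55 -0.09  2.04 -0.    1.19 -1.5 ] t 25.7
jar (5498, 'zmed', np.float64(0.0697), 'mean', array([ 458.4, -148.1]), 'rect', array([ 459.4, -148.8]), array([52.2, 51.3]), 5.1, 'circ', array([ 459.6, -148.8]))
small (1540, 'zmed', np.float64(0.1029), 'mean', array([ 493.1, -361.9]), 'rect', array([ 490.9, -366.2]), array([45.5, 28.5]), 61.3, 'circ', array([ 494.3, -368.1]))
tray (2482, 'zmed', np.float64(0.0192), 'mean', array([629.6,  -3.6]), 'rect', array([645.9,   4.1]), array([103.7, 101. ]), 8.8, 'circ', array([642.8,   3.3]))
top small (274, 'zmed', np.float64(0.102), 'mean', array([ 500.8, -367.6]), 'rect', array([ 502. , -367.4]), array([48.7, 49. ]), 89.1, 'circ', array([ 501.1, -368.1]))
top wide/board (137, 'zmed', np.float64(0.0633), 'mean', array([ 496.3, -357.4]), 'rect', array([ 500.6, -365.2]), array([64.5, 56.7]), 16.4, 'circ', array([ 501. , -367.7]))
```

View pics/w7.png

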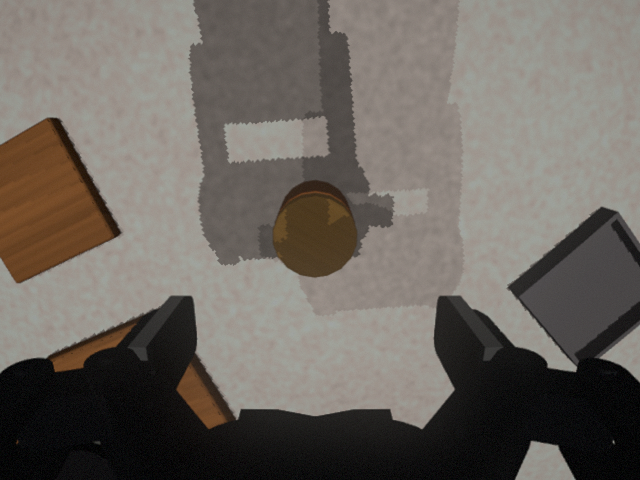

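The jar is at (315,235), and the jar tray's left half is at (590,285). Top view: the small tub at (501,-368) mm sits squarely on the wide one at (501,-368) mm. Grip the jar.

```bash
python3 -m creep '[1,-0.2,-0.1,3,0, 1,-0.2,-0.1,6.5,0, 1,-0.2,-0.1,9.5,0, 1,-0.2,-0.1,12,0, 1,-0.2,-0.1,14.1,0, 1,-0.2,-0.1,14.1,0, 0.3,-0.2,-0.1,14.1,0, 0.3,-0.2,-0.1,14.1,0, 0.3,-0.2,-0.1,14.1,0, 0.3,-0.2,-0.1,14.1,0]'
python3 -m creep '[0.3,0,0,0,0, 0.3,0,0,0,0, 0.3,0,0,0,0]'
python3 -c "
from h import *
go(.648,.0041,.125,98.8)"
```

```text
time_s: 26.8
position: [0.4608, -0.1504, 0.0262]
ee_rot: [0.303, 0.953, -0.001, 0.002]
force: [-0.2, -1.8, 5.4]
opening: 0.622
finger_force: 63.1
time_s: 27.1
position: [0.4608, -0.1504, 0.0262]
ee_rot: [0.303, 0.953, -0.001, 0.002]
force: [0.2, -1.1, 6.8]
opening: 0.619
finger_force: 63.1
shift cm [-6.42 23.42 -9.86] yaw now 54.8  roll -44.0 pos [ 0.4608 -0.1504  0.0262] q [-0.55  0.16  2.08 -0.    0.89 -1.51] t 27.1
```

```bash
python3 -m creep '[0.3,0,0,-2,0, 0.3,0,0,-4.5,0, 0.3,0,0,-7.5,0, 0.3,-1,1.5,-9.5,0, 0.3,-3,4.5,-10,0, 0.3,-5,8,-10,0, 0.3,-7.2,11.5,-10,0, 0.3,-9.4,15,-10,0, 0.3,-11.5,18.5,-10,0, 0.3,-13.5,21.5,-10,0]'
python3 -m creep '[0.3,-1,1.5,0,0, 0.3,-1.4,1.9,0,0, 0.3,-1.4,1.9,0,0, 0.3,-1.4,1.9,0,0]'
python3 - <<'E'
from h import *
rgb,d=optics.capture("wrist"); cv2.imwrite("pics/w8.png",rgb[...,::-1]);np.save("w8.npy",d)
P,uv=cloud("wrist",d)
r=rim(P,(.648,.004),.085,.014,.026); print("tray",r)
Q=P[(np.hypot(*(P[:,:2]-(.648,.004)).T)<.06)&(P[:,2]<.01)]; rc=cv2.minAreaRect(Q[:,:2].astype(np.float32)*1000); print("floor",rc,Q[:,2].mean())
go(*(r[6]/1000),.0302)
E
```

```text
time_s: 28.1
position: [0.6943, -0.05, 0.1234]
ee_rot: [0.302, 0.953, -0.0, -0.001]
force: [-0.1, -0.7, -2.4]
opening: 0.619
finger_force: 63.8
time_s: 28.5
position: [0.7147, -0.0443, 0.1237]
ee_rot: [0.303, 0.953, -0.0, -0.001]
force: [-0.4, 0.1, -2.4]
opening: 0.617
finger_force: 64.0
tray (4958, 'zmed', np.float64(0.0199), 'mean', array([648.8,   2.8]), 'rect', array([645.3,   5. ]), array([100.7, 100.8]), 8.6, 'circ', array([645.7,   4.8]))
floor ((649.0310668945312, 3.208221435546875), (119.90707397460938, 117.22057342529297), 54.005836486816406) 0.003833641270273068
shift cm [8.51 0.04 9.38] yaw now 54.7  pos [ 0.7147 -0.0445  0.1239] q [-0.22  0.5   1.44 -0.    1.21 -1.18] t 28.6
```

View pics/w8.png

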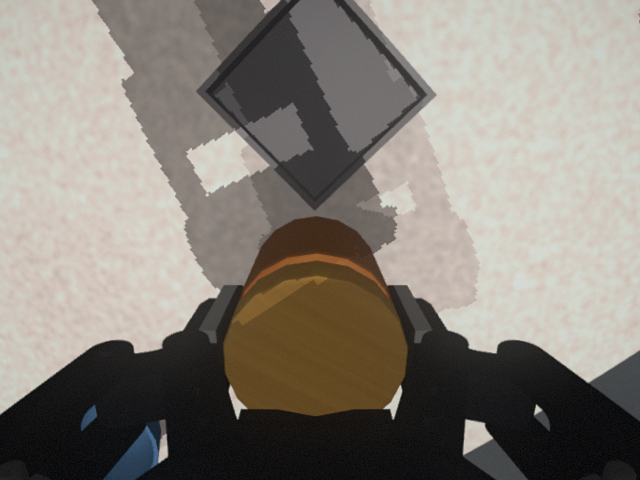

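The jar tray's centre is at (316,92), with the jar upright in the hand. Move over the tray and lower.

```bash
python3 -m creep '[0.3,2,0,0,0, 0.3,4.5,0,0,0, 0.3,7,0,0,0, 0.3,8.3,0,1,0, 0.3,8.3,0,3,0, 0.3,8.3,0,5.5,0, 0.3,8.3,0,7.5,0, 0.3,8.3,0,8.6,0, 0.3,8.3,0,9,0, 0.3,8.3,0,9,0]'; python3 -m creep '[0.3,0,0,0,0, 0.3,0,0,0.1,0, 0.3,0,0,0.1,0]'; python3 -c "
from h import *
go(.6469,.0039,.0302)"
```

```text
time_s: 29.55
position: [0.648, 0.0036, 0.0344]
ee_rot: [0.303, 0.953, -0.0, -0.0]
force: [0.2, -0.0, -2.4]
opening: 0.621
finger_force: 64.0
time_s: 29.85
position: [0.6486, 0.0037, 0.0341]
ee_rot: [0.303, 0.953, 0.0, 0.001]
force: [-0.5, -0.8, -3.4]
opening: 0.617
finger_force: 64.0
shift cm [ 0.15 -0.09  0.39] yaw now 54.8  pos [0.6486 0.0037 0.0341] q [-0.17  0.47  1.66 -0.    1.01 -1.12] t 29.9
```

```bash
python3 -m creep '[0.3,0.1,-0.1,0.2,0, 0.3,0.1,-0.1,0.3,0, 0.3,0.1,-0.1,0.3,0]'; python3 -m creep '[0.3,0,0,0.1,0, 0.3,0,0,0.1,0]'
```

```text
time_s: 30.15
position: [0.6467, 0.0036, 0.0303]
ee_rot: [0.303, 0.953, -0.0, 0.0]
force: [-0.3, -0.6, -1.4]
opening: 0.617
finger_force: 64.3
time_s: 30.35
position: [0.6469, 0.0036, 0.0302]
ee_rot: [0.303, 0.953, -0.0, -0.0]
force: [-3.2, 1.2, 5.2]
opening: 0.62
finger_force: 64.4
```

```bash
python3 -m creep '[0.8,0,0,0,0, 0.8,0,0,0,0, 0.8,0,0,0,0, 0.8,0,0,-0.5,0, 0.8,0,0,-2,0, 0.9,0,0,-5,0, 1,0,0,-9,0, 1,0,0,-13,0, 1,0,0,-17,0, 1,0,0,-20,0]'
python3 -m creep '[1,2,-1.5,-2,0, 1,5,-3.5,-4,0, 1,8,-5,-5,0, 1,11,-6,-5,0, 1,13,-7,-5,0, 1,14,-8,-5,0, 1,14,-8,-5,0, 1,14,-8,-5,0]'
python3 - <<'E'
from h import *
p,R,o=pose(); print(p,o["force"])
rgb,d=optics.capture("top"); cv2.imwrite("pics/t9.png",cv2.resize(rgb[120:340,110:520,::-1],None,fx=1.9,fy=1.9))
P,uv=cloud("top",d)
for n,c,r,a,b in [("jar",(.646,.004),.04,.065,.09),("jartray",(.646,.004),.085,.012,.028),("round",(.522,.337),.035,.046,.06),("sq",(.454,.325),.042,.046,.06),("wide",(.592,.16),.05,.03,.06),("small",(.502,-.369),.045,.095,.112),("pepper",(.73,.235),.07,.1,.2),("salt",(.755,-.258),.07,.02,.08)]: print(n,rim(P,c,r,a,b))
rgb,d=optics.capture("scene"); cv2.imwrite("pics/s9.png",rgb[...,::-1])
E
```

```text
time_s: 31.35
position: [0.6476, 0.0035, 0.2343]
ee_rot: [0.303, 0.953, 0.0, 0.003]
force: [0.2, 0.4, -0.3]
opening: 1.001
finger_force: 0.0
time_s: 32.15
position: [0.4866, 0.019, 0.2804]
ee_rot: [0.303, 0.953, 0.0, 0.001]
force: [-0.2, -1.0, 0.8]
opening: 1.001
finger_force: 0.0
[0.48662058 0.01898596 0.28042068] [-0.21999519 -0.95255713  0.79585672]
jar (278, 'zmed', np.float64(0.0731), 'mean', array([643.8,   4.9]), 'rect', array([643.7,   4.2]), array([50.5, 50.6]), 26.3, 'circ', array([643.7,   4.8]))
jartray (236, 'zmed', np.float64(0.0191), 'mean', array([642.9,   6.8]), 'rect', array([642.4,  17.6]), array([101.6, 124.7]), 8.8, 'circ', array([643.6,   8.5]))
round (72, 'zmed', np.float64(0.051), 'mean', array([521.8, 332.9]), 'rect', array([521. , 336.1]), array([52.5, 47.9]), 87.7, 'circ', array([519.7, 336.6]))
sq (97, 'zmed', np.float64(0.0514), 'mean', array([453.6, 324.7]), 'rect', array([453.9, 324.3]), array([51.9, 57.3]), 9.6, 'circ', array([454.2, 324.3]))
wide None
small (274, 'zmed', np.float64(0.1026), 'mean', array([ 500.8, -367.5]), 'rect', array([ 501.6, -367.4]), array([49.3, 48.8]), 84.3, 'circ', array([ 501.6, -367.5]))
pepper (237, 'zmed', np.float64(0.1182), 'mean', array([732.3, 229.9]), 'rect', array([735.3, 231.3]), array([41.9, 46.1]), 42.8, 'circ', array([734.4, 231.7]))
salt (339, 'zmed', np.float64(0.0361), 'mean', array([ 752.9, -255.4]), 'rect', array([ 747.8, -251.9]), array([81.3, 80.8]), 11.3, 'circ', array([ 747.1, -253.2]))
```

View pics/t9.png

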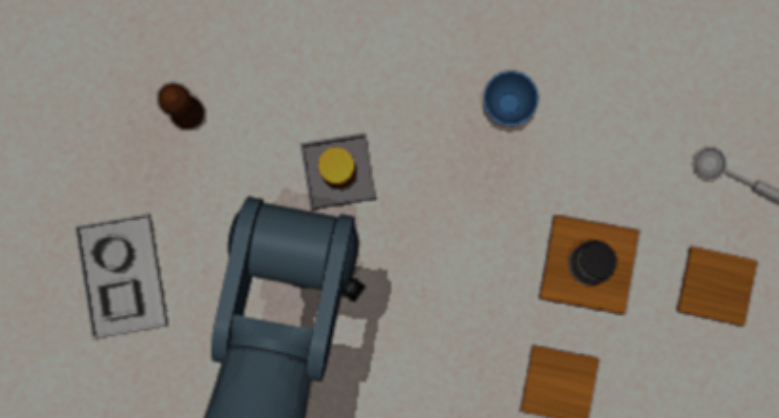

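View pics/s9.png

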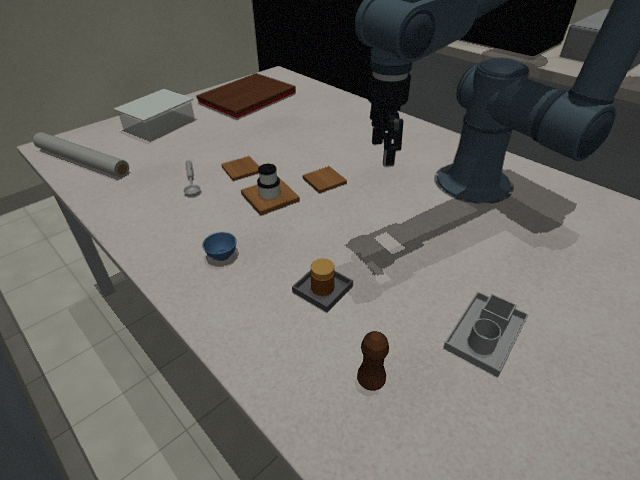

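The pictures show everything in place. Both moulds stand in the steel tray, with the round one at (486,336) in the scene view. The tubs are stacked on the large board at (268,183), and the jar stands in the middle of the jar tray at (322,278). The mill and bowl have not moved, and the arm is clear.

```bash
python3 -c "
from workcell import manip
print(manip.sign_off())"
```

```text
the job is handed in; nothing more can be done
None
```

The job is handed in, though sign-off returned no verdict: both moulds are side by side in the steel tray, the small tub is on the wide one mid-board, the jar is mid-tray, and the mill and bowl are where they were.

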